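Index an empty moisture tin under the filling funnel

TASK

The next moisture tin is to be filled. Set the empty tin upright in the free bay of the sample carousel, turn the carousel gently by its spokes until that bay is under the funnel, then push the red-knobbed index bolt fully home into the rim notch so that the carousel is locked there. The two soil-filled tins must stay upright in their bays, and the stopwatch and the tape roll must stay where they are.

Things in the scene. Friction and masses are not known exactly. Their poses are not given: they have to be found in the camera images.
- empty_tin_mid (a point): Empty open aluminium moisture tin, round, 62 mm outside diameter, 41 mm high, thin wall, 28 g, standing on the worktop to the left of the carousel. Point: its centre, half-way up (20.5 mm above its underside). It can be gripped across the outside, or by its wall.
- soil_tin_1_mid (a point): First tin with soil, same shape and size (48 g), standing loose in a bay of the carousel. Point: its centre, half-way up.
- soil_tin_2_mid (a point): Second tin with soil, same shape and size (64 g), standing loose in another bay. Point: its centre, half-way up.
- stand: Fixed blue cast stand of the sample carousel, foot 212 mm round. Origin on the worktop, on the vertical axis about which the carousel turns; x axis level, from the axis towards the filling station. A 13 mm steel post, 196 mm high, stands 150 mm from the axis, 28 degrees counter-clockwise (from above) of the station and carries the funnel.
- turntable: Grey metal carousel disc, 250 mm across, top 44 mm above the worktop, turning freely either way (drag 0.02 N m; coasts a little). Origin on the axis at worktop level; its x axis, level, points to the free bay and turns with it. Three bays 120 degrees apart, a spoke midway between each two, a rim notch outside each bay; hub 26 mm thick, up to 94 mm above the worktop.
- free_bay (a point): Centre of the free bay, on the disc's top, 75 mm from the axis. A bay is a black pad inside a raised ring, 70 mm inner diameter and 5 mm high; the tin stands in it on the disc's top, so its mid-height is then 64.5 mm above the worktop.
- bay_2 (a point): Centre of the bay 120 degrees counter-clockwise of the free bay; holds soil_tin_1.
- bay_3 (a point): Centre of the bay 240 degrees counter-clockwise of the free bay; holds soil_tin_2.
- station (a point): Filling station: fixed point of the stand straight under the funnel spout, at the height of the disc's top, 75 mm from the axis. The free bay's centre has to come here; a bay's notch then faces the bolt.
- spout (a point): Lower end of the fixed funnel's spout, 102 mm above the worktop, straight above the station. The funnel widens upwards to its 69 mm mouth, 172 mm above the worktop, so a tin cannot be lowered in from above there.
- spoke_1 (a point): Centre of the black ball (19 mm) at the end of the spoke 60 degrees counter-clockwise of the free bay, 126 mm from the axis, 74 mm above the worktop. The spoke is a level steel bar 10 mm thick from the hub to the ball, its centre line 74 mm above the worktop, with 25 mm free under it.
- spoke_2 (a point): The same for the spoke 180 degrees from the free bay.
- spoke_3 (a point): The same for the spoke 300 degrees counter-clockwise of the free bay.
- index_bolt (a joint): Travel of the index bolt in m: 0 drawn out, 0.0175 home; slides level, straight towards the carousel's axis, 120 degrees counter-clockwise of the station; stays where left (friction about 1 N). Its 10 mm round nose enters a 12 mm rim notch with wide rounded mouth and draws the disc into line if the notch is within about 6 mm; else it stops on the rim at 0.008 or less.
- bolt_knob (a point): Centre of the bolt's upright red knob, 18 mm thick, 50 to 77 mm above the worktop (this point 64 mm), 167 mm from the axis when drawn out, 150 mm when home. It stands above the bolt's guide, whose rails (133 to 175 mm from the axis) are 46 mm high.
- drop_weight_rig: Fixed drop-weight rig behind the work, not used: grey base 290 mm round and 44 mm high, two steel rods 21 mm thick and 0.9 m high that stand 76 mm to either side (y) of its origin, a weight between them. Origin at the centre of the base, on the worktop. Swing the arm past in front of it.
- stopwatch: Black stopwatch, 74 x 61 x 17 mm, lying on the worktop; origin at the centre of its underside. To be left alone.
- tape_roll: Roll of cream marking tape, 82 mm across, 19 mm high, lying on the worktop; origin at the centre of its underside. To be left alone.

How it is judged:
On the way, in this order (a step that is already met when the one before it is completed fails the run):
1. the empty tin stands upright in the free bay, let go, while the bay is still away from the funnel (horizontal distance between empty_tin_mid and free_bay below 0.006 m and angle between empty_tin_mid's own z axis and vertical below 0.08 rad and z of empty_tin_mid in the frame of free_bay below 0.025 m and contact force between the fingers and empty_tin below 0.1 N and horizontal distance between free_bay and station above 0.06 m), for 0.2 s.
2. the carousel is turned until the loaded bay is under the funnel (within 10 mm) and has all but stopped (horizontal distance between free_bay and station below 0.01 m and angular speed of turntable below 0.15 rad/s and horizontal distance between empty_tin_mid and free_bay below 0.006 m), for 0.1 s.
At the end, for the whole second after the job is handed in: The tin stands upright in the free bay (within 6 mm of its centre), that bay is under the funnel within 4 mm, the index bolt is home (within 3 mm of its full travel), the soil tins stand upright in their bays, and all is at rest (horizontal distance between empty_tin_mid and free_bay below 0.006 m and angle between each of empty_tin_mid, soil_tin_1_mid, soil_tin_2_mid's own z axis and vertical below 0.08 rad and z of empty_tin_mid in the frame of free_bay below 0.025 m and horizontal distance between soil_tin_1_mid and bay_2 below 0.006 m and z of soil_tin_1_mid in the frame of bay_2 below 0.025 m and horizontal distance between soil_tin_2_mid and bay_3 below 0.006 m and z of soil_tin_2_mid in the frame of bay_3 below 0.025 m and horizontal distance between free_bay and station below 0.004 m and value of joint index_bolt above 0.0145 m and angular speed of turntable below 0.05 rad/s and linear speed of empty_tin below 0.02 m/s); the robot touches nothing.
It fails at once if a soil tin is tipped or knocked out of its bay (angle between any of soil_tin_1_mid, soil_tin_2_mid's own z axis and vertical above 0.3 rad or horizontal distance between soil_tin_1_mid and bay_2 above 0.01 m or horizontal distance between soil_tin_2_mid and bay_3 above 0.01 m).
It fails at once if the carousel is spun (faster than half a turn a second) (angular speed of turntable above 3.14 rad/s).
It fails at once if the stopwatch or the tape roll is shifted by more than 30 mm (distance of any of stopwatch, tape_roll from where it was at the start of the episode above 0.03 m).
It also fails if it takes over 72 s, if anything falls off the work surface, if the arm or the gripper's body presses on something with over 40 N, if the wrist force passes 120 N, or if a joint passes its speed limit or range.

ROBOT

A 6-joint arm with a two-finger parallel gripper is mounted at the origin on a cart in front of the work surface, level with it; the furniture and walls round the work are solid. World frame = base frame: x ahead of the robot, y to its left, z up, the work surface at z = 0. Lengths are in m, angles in rad, forces in N, time in s.
With the tool pointing down it reaches from about 0.225 to 0.875 m from the base axis. Payload 3.4 kg.
Tool frame: the origin (TCP) lies at the very end of the fingers, on their centre line; the grasp point (between the pads) lies 19 mm behind it; z points along the fingers, y is the line along which they close (so a half turn about z gives the same grasp; the last joint's range is limited). The gripper opens to 85 mm and grips with 20 to 120 N. Pads are 22 mm wide; open, the fingers measure 114 mm over their backs; the gripper's body (76 mm by 85 mm) begins 54 mm behind the grasp point. The pads swing forward as they close: fully open they stand 13 mm farther back than shut.
Start: joints at [-1.242, 0.276, 1.505, -0, 1.361, -0.121], TCP at [0.25, -0.518, 0.231] pointing down, gripper open.
Joint ranges: [-2.89, 2.89], [-0.75, 2.08], [0.22, 2.7], [-1.18, 4.32], [0.11, 2.71], [-2.7, 2.7]. Speed limits (rad/s): [2.57, 2.57, 3.14, 3.14, 3.14, 3.14].

INTERFACE

Orientations are given as a unit quaternion [w, x, y, z].
In Python, from rig import readout, vision, manip gives the robot as it stands.
- The arm moves only by the shell command python3 -m handwheel 'ROWS' [FORCE]. ROWS is JSON, a list of rows, each a list of 3 entries, a list of its own where there are three numbers: the shift along the tool's x, y, z in mm, then the turn, a rotation vector about the tool's x, y, z in units of 6 degrees (1.0 is 6 degrees), then the closure, from -1 (fully open) to 1 (shut), so that 0 is half open. A call has 1 to 20 rows; each row shifts and turns the commanded pose from where the row before left it, along the tool's axes as they then stand; what a row does not reach is not made up. A row lasts 1/8 s, in which the tool goes at most 62.5 mm and 10.7 degrees, less where a joint would pass 70% of its speed; a pose out of reach is approached as far as the arm can. A call is refused whole if a number of a shift passes 62.5 or a number of a turn 1, either way. A call with a gripper value outside its range is refused whole. The fingers move at their own pace and stop on an object; FORCE is the grip in N (left out, the last holds). Time passes only in rows, so rows that do not move let the fingers close. It gives the time, the measured TCP pose, the force, the opening and the grip force at its end, in the units of the state.
- readout.get_state(): the state, without advancing time (a new reading comes with each control period).
- vision.get_image(name): name is "scene" or "top"; returns the picture (480x640x3 uint8, blue, green, red); there is no depth.
- vision.camera_params(name): a dict with "intrinsics" (3x3 intrinsics, pixels), "rvec" (rotation vector, rad) and "tvec" (3), from world to camera coordinates, as OpenCV has them. Camera axes: x right, y down, z forward; pixel columns grow to the right and rows downward; lengths in m; the calibration is good to about 2 mm. A picture is of the moment at which its call begins. camera_params takes no time and is no camera call.
- manip.sign_off(): hands the job in; it is judged then, once.
The state is a dict: "clock": time; "qpos": joint angles; "qd": joint speeds; "effort": joint torques, N m; "position": TCP position; "ee_rot": TCP orientation; "contact_force": force on the tool from outside, world axes, zero at the start; "moment": the same for the moment, N m; "width": finger opening in m; "gripper_force": force on a finger pad.
Only numpy, scipy, OpenCV 4.12 (cv2) and the standard library are available. Lean on these libraries where they do the work, as an engineer would, in place of code of your own. Each camera call takes 0.05 s, during which the arm holds its last target. There are 200 camera calls.

## Working session

There is one attempt and no reset: what is moved stays moved. The work goes in short steps, Python scripts to look and compute and a shell command to move; the robot and the scene stay as the last step left them, time stands still between calls to the robot, and variables do not carry over. Pictures are saved under pics/ and viewed, at most 10 in all, crops included, and the job is handed in when it is done.

```bash
mkdir -p pics
python3 - <<'E'
from rig import readout, vision
import cv2
s=readout.get_state();print(s)
for n in("scene","top"):
    cv2.imwrite(f"pics/{n}0.png",vision.get_image(n));print(n,vision.camera_params(n))
E
```

```text
{'clock': 0.0, 'qpos': array([-1.24199712e+00,  2.76591554e-01,  1.50614229e+00, -1.71086187e-05,
        1.36072234e+00, -1.20999339e-01]), 'qd': array([ 0.00202362, -0.00073059, -0.00031222,  0.00055355, -0.00054802,
       -0.00035788]), 'effort': array([ 1.30527078e-04, -4.16775620e+01, -2.45809293e+01, -3.91028525e-04,
        1.11152889e-02,  1.11217088e-05]), 'position': array([ 0.24981436, -0.51729508,  0.23043804]), 'ee_rot': array([-9.25874121e-04,  9.74815752e-01,  2.23009822e-01, -1.04955854e-04]), 'contact_force': array([-0.16472359,  0.08515989, -0.37831476]), 'moment': array([-0.05960094,  0.04721199,  0.05728902]), 'gripper_force': 0.0, 'width': 0.08516640210073306}
scene {'intrinsics': array([[481.4787545 ,   0.        , 319.80170808],
       [  0.        , 481.4787545 , 229.84038555],
       [  0.        ,   0.        ,   1.        ]]), 'rvec': array([ 1.17304412, -2.293351  ,  0.99623989]), 'tvec': array([0.29875215, 0.33827848, 0.83467762])}
top {'intrinsics': array([[445.92701723,   0.        , 326.72983591],
       [  0.        , 445.92701723, 233.40241728],
       [  0.        ,   0.        ,   1.        ]]), 'rvec': array([ 2.10050623, -2.16003402,  0.17176833]), 'tvec': array([0.02153571, 0.52366938, 0.97629551])}
```

View pics/top0.png

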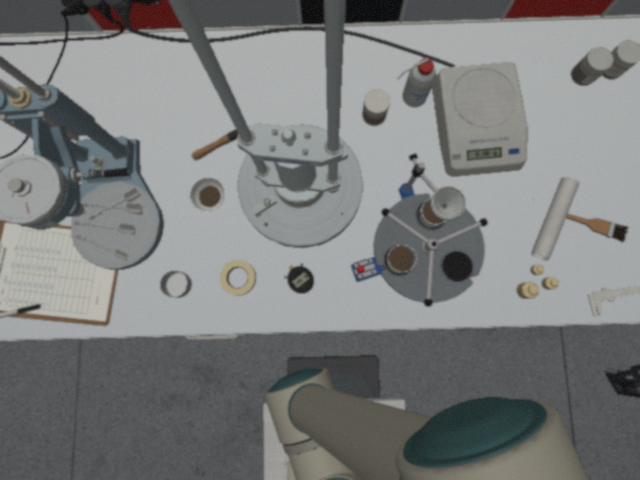

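View pics/scene0.png

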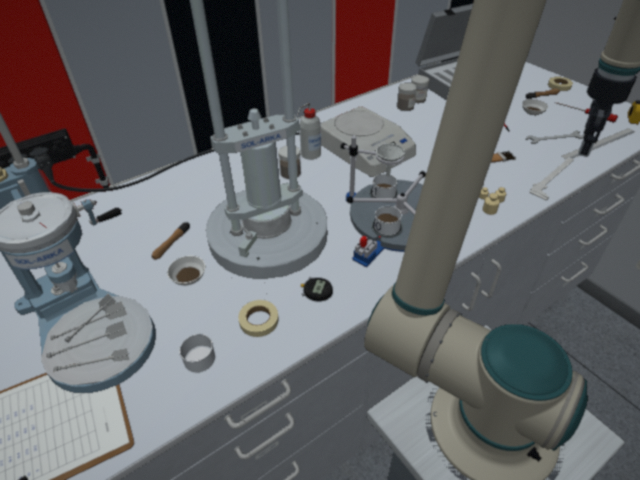

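The top view shows the empty tin at (176,285), the tape at (238,277) and the stopwatch at (300,279). The hub is at (432,244), with balls near (388,212), (484,222) and (428,302), the free pad at (457,265) and the red knob at (365,268). The funnel sits above the bay with soil near (433,212). The scene view confirms this layout, with the tin at (198,352).

```bash
cat > h.py <<'E'
import cv2,numpy as np
from rig import vision,readout
def cam(n):
    p=vision.camera_params(n);R=cv2.Rodrigues(p["rvec"])[0];return p["intrinsics"],R,p["tvec"],p
def ray(n,uv,z):
    K,R,t,_=cam(n);c=-R.T@t;d=R.T@np.linalg.solve(K,[uv[0],uv[1],1.]);return c+d*(z-c[2])/d[2]
def proj(n,P):
    K,R,t,p=cam(n);return cv2.projectPoints(np.array(P,float).reshape(-1,3),p["rvec"],p["tvec"],K,None)[0].reshape(-1,2)
def blobs(mask,box,amin=8):
    x0,y0,x1,y1=box;n,l,s,c=cv2.connectedComponentsWithStats(mask[y0:y1,x0:x1].astype(np.uint8))
    return [(c[i]+[x0,y0],s[i]) for i in range(1,n) if s[i][4]>=amin]
E
python3 - <<'E'
from h import *
im=cv2.imread("pics/top0.png");hsv=cv2.cvtColor(im,cv2.COLOR_BGR2HSV)
K,R,t,_=cam("top");print("campos",-R.T@t)
balls=[]
for b in [(380,204,397,220),(475,213,493,231),(419,293,437,311)]:
    m=im.max(2)<70
    for c,s in blobs(m,b,15): print("ball",c,s,ray("top",c,.074)); balls.append(ray("top",c,.074)[:2])
m=((hsv[...,0]<8)|(hsv[...,0]>172))&(hsv[...,1]>120)&(hsv[...,2]>70)
for c,s in blobs(m,(345,250,385,285)): print("knob",c,s,ray("top",c,.07))
a=im[235:310,140:215];b=im[160:310,340:500]
cv2.imwrite("pics/c1.png",cv2.resize(b,None,fx=5,fy=4,interpolation=2)[:600])
cv2.imwrite("pics/c2.png",cv2.resize(a,None,fx=6,fy=6,interpolation=2))
print(ray("top",(176,285),.0205),ray("top",(432,244),.094),ray("top",(457,265),.044))
E
```

```text
campos [0.35336697 0.0020527  1.05022564]
ball [385.11764706 211.85294118] [ 2  5  7  7 34] [ 0.56410546 -0.12508262  0.074     ]
ball [483.39285714 221.75      ] [ 6  6  6  7 28] [ 0.53525584 -0.3420784   0.074     ]
ball [427.64285714 301.83333333] [ 5  6  8  7 42] [ 0.36289834 -0.20703777  0.074     ]
knob [360.14285714 268.71428571] [12 16  7  7 35] [ 0.43885849 -0.06452284  0.07      ]
[0.41750939 0.35750811 0.0205    ] [ 0.48584607 -0.22016461  0.094     ] [ 0.44339489 -0.28484071  0.044     ]
```

View pics/c1.png

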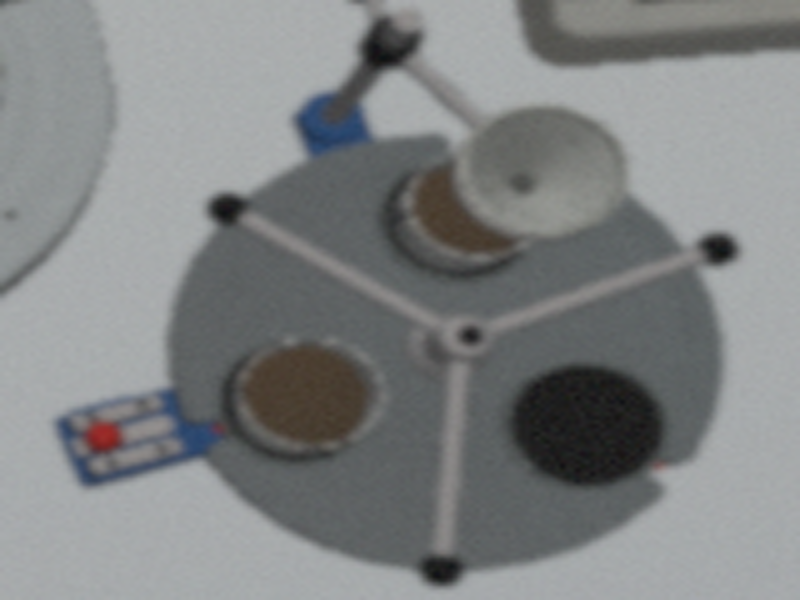

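View pics/c2.png

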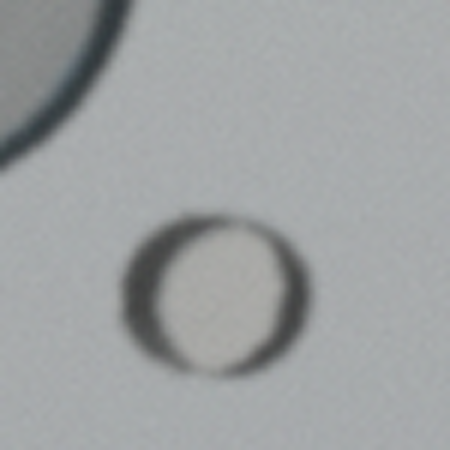

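The crops show the hub, the three balls, the empty pad at lower right and the bolt with its red knob at lower left, while the tin spans x 160.5–192 and y 270.5–298. The ball distances match (218.9, 217.3 and 219.0 against 218.2 mm) and the knob radius is 167.4 mm. So the axis is (0.487,-0.225), the free bay is at -127.8° and the station is at -13.1°. The carousel has to turn +114.7°.

Run:
```python
from h import *
print("tin y from left/right", ray("top",(160.5,284),.041)[1]-.031, ray("top",(192,284),0)[1]+.031)
print("tin x from top/bottom", ray("top",(176,270.5),.041)[0]-.031, ray("top",(176,298),.02)[0]+.031)
ax=np.array([.4874,-.2247]);a=np.radians(-13.1);st=ax+.075*np.array([np.cos(a),np.sin(a)])
print("funnel mouth",proj("top",[*st,.172]),"(seen ~448,203)  post",proj("top",[*(ax+.15*np.array([np.cos(a+np.radians(28)),np.sin(a+np.radians(28))])),.196]))
# tin rim in the scene picture by ellipse, bright/dark outline
im=cv2.imread("pics/scene0.png");print("scene pred of (0.4165,.356):",proj("scene",[[.4165,.356,.041],[.4165,.356,0]]))
for n,b in(("top",(145,255,210,315)),("scene",(165,320,230,385))):
    g=cv2.imread(f"pics/{n}0.png").max(2);x0,y0,x1,y1=b;sub=g[y0:y1,x0:x1]
    m=(sub<np.median(sub)-22).astype(np.uint8);print(n,np.median(sub))
    c=max(cv2.findContours(m,0,2)[0],key=cv2.contourArea);h=cv2.convexHull(c)
    print(n,"bbox",np.array(cv2.boundingRect(h))+[x0,y0,0,0],"ell",cv2.fitEllipse(h))
```

```text
tin y from left/right 0.3546299679743722 0.3579399912673876
tin x from top/bottom 0.4180268519522361 0.4188339625522888
funnel mouth [[448.85759743 201.53957484]] (seen ~448,203)  post [[421.4326468  164.31899643]]
scene pred of (0.4165,.356): [[196.09580156 348.18003427]
 [200.02635866 360.16655725]]
top 171.0
top bbox [160 270  33  28] ell ((30.457630157470703, 28.888425827026367), (27.640016555786133, 33.130802154541016), 92.37291717529297)
scene 183.0
scene bbox [180 334  36  39] ell ((32.39596939086914, 33.09128952026367), (35.607059478759766, 39.1846923828125), 177.13255310058594)
```

```bash
python3 -m handwheel '[[[0,0,0],[0,0,-0.88],-1],[[0,0,0],[0,0,-0.88],-1],[[0,0,0],[0,0,-0.88],-1],[[0,0,0],[0,0,-0.88],-1],[[0,0,0],[0,0,-0.88],-1],[[20,-10,0],[0,0,0],-1],[[45,-23,0],[0,0,0],-1],[[45,-23,0],[0,0,0],-1],[[45,-23,0],[0,0,0],-1],[[45,-23,0],[0,0,0],-1],[[45,-23,0],[0,0,0],-1],[[45,-23,0],[0,0,0],-1],[[45,-23,0],[0,0,0],-1],[[45,-23,0],[0,0,0],-1],[[45,-23,0],[0,0,0],-1],[[45,-23,0],[0,0,0],-1],[[45,-23,0],[0,0,0],-1],[[45,-23,0],[0,0,0],-1],[[45,-23,0],[0,0,0],-1],[[45,-23,0],[0,0,0],-1]]' 40
cat >> h.py <<'E'
def to(P):  # shift (mm) in tool axes to world P, plus yaws of tool x,y
    from scipy.spatial.transform import Rotation as Ro
    s=readout.get_state();q=s["ee_rot"];R=Ro.from_quat([q[1],q[2],q[3],q[0]]).as_matrix()
    print("t",round(s["clock"],2),"pos",s["position"].round(4),"w",round(s["width"],4),"shift",((np.array(P)-s["position"])@R*1e3).round(1),"yawx",np.degrees(np.arctan2(R[1,0],R[0,0])).round(1),"z",R[:,2].round(4),"F",s["contact_force"].round(1),"q",s["qpos"].round(2))
E
python3 -c "
from h import *
to([.418,.356,.23])"
```

```text
clock: 2.6
position: [0.3862, 0.2009, 0.2311]
ee_rot: [0.0, 0.898, 0.44, -0.0]
contact_force: [0.7, 0.6, 0.6]
width: 0.0857
gripper_force: 0.0
t 2.6 pos [0.3862 0.2009 0.2311] w 0.0857 shift [142.1 -70.    1. ] yawx 52.2 z [ 1.e-04 -5.e-04 -1.e+00] F [0.7 0.6 0.6] q [ 0.32  0.06  1.78 -0.    1.3   0.98]
```

```bash
python3 -m handwheel '[[[45,-23,0],[0,0,0],-1],[[45,-23,30],[0,0,0],-1],[[30,-12,40],[0,0,0],-1],[[10,-5,30],[0,0,0],-1],[[0,0,20],[0,0,0],-1],[[0,0,0],[0,0,0],-1],[[0,0,0],[0,0,0],-1]]'
python3 - <<'E'
from h import *
to([.418,.356,.01])
im=vision.get_image("scene");cv2.imwrite("pics/s1.png",cv2.resize(im[200:420,100:340],None,fx=2.5,fy=2.5))
E
```

```text
clock: 3.48
position: [0.4168, 0.3406, 0.1119]
ee_rot: [0.0, 0.898, 0.44, 0.0]
contact_force: [0.0, 0.0, 1.1]
width: 0.0852
gripper_force: 0.0
t 3.48 pos [0.4168 0.3406 0.1119] w 0.0852 shift [ 12.8  -8.5 101.9] yawx 52.2 z [ 8.e-04  4.e-04 -1.e+00] F [0.  0.  1.1] q [ 0.56  0.32  1.77 -0.    1.06  1.22]
```

View pics/s1.png

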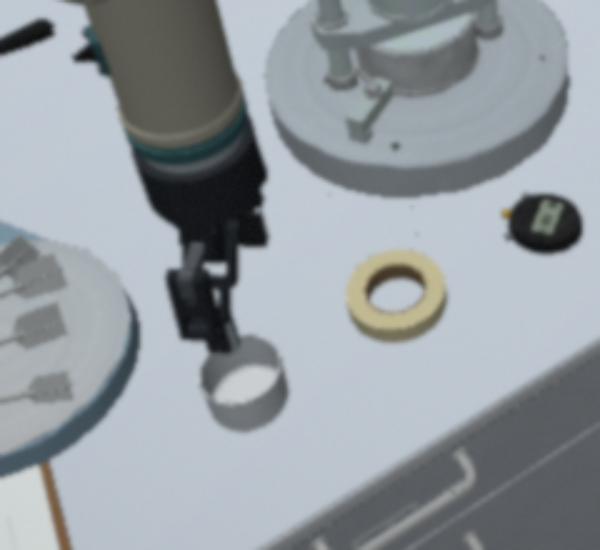

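The view shows the open gripper just above and behind the tin, at about crop (245,385), with the tape roll and stopwatch well clear. The remaining shift is 13, -8.5 and 102 mm.

```bash
python3 -m handwheel '[[[12.8,-8.5,0],[0,0,0],-1],[[0,0,0],[0,0,0],-1],[[0,0,30],[0,0,0],-1],[[0,0,30],[0,0,0],-1],[[0,0,25],[0,0,0],-1],[[0,0,14],[0,0,0],-1],[[0,0,3],[0,0,0],-1],[[0,0,0],[0,0,0],-0.6],[[0,0,0],[0,0,0],0],[[0,0,0],[0,0,0],0.2],[[0,0,0],[0,0,0],0.2],[[0,0,0],[0,0,0],0.2],[[0,0,0],[0,0,0],0.2]]' 25
python3 -c "
from h import *
to([.418,.356,.2])"
```

```text
clock: 5.15
position: [0.4183, 0.3563, 0.0104]
ee_rot: [-0.0, 0.898, 0.44, 0.001]
contact_force: [-0.5, -0.3, 6.7]
width: 0.0611
gripper_force: 27.6
t 5.15 pos [0.4183 0.3563 0.0104] w 0.0611 shift [-0.000e+00  1.000e-01 -1.896e+02] yawx 52.2 z [ 0.002   0.0012 -1.    ] F [-0.5 -0.3  6.7] q [ 0.58  0.45  1.86 -0.    0.83  1.24]
```

```bash
python3 -m handwheel '[[[0,0,-10],[0,0,0],0.2],[[0,0,-30],[0,0,0],0.2],[[0,0,-40],[0,0,0],0.2],[[0,0,-40],[0,0,0],0.2],[[-15,12,-30],[0,0,0],0.2],[[-34,28.5,0],[0,0,0],0.2],[[-34,28.5,0],[0,0,0],0.2],[[-34,28.5,0],[0,0,0],0.2],[[-34,28.5,0],[0,0,0],0.2],[[-34,28.5,0],[0,0,0],0.2],[[-34,28.5,0],[0,0,0],0.2],[[-34,28.5,0],[0,0,0],0.2],[[-34,28.5,0],[0,0,0],0.2],[[-34,28.5,0],[0,0,0],0.2],[[-34,28.5,0],[0,0,0],0.2],[[-34,28.5,0],[0,0,0],0.2],[[-34,28.5,0],[0,0,0],0.2],[[-34,28.5,0],[0,0,0],0.2],[[-20,17,0],[0,0,0],0.2],[[-10,8,0],[0,0,0],0.2]]'
python3 -m handwheel '[[[0,0,0],[0,0,0],0.2],[[0,0,0],[0,0,0],0.2]]' >/dev/null
python3 - <<'E'
from h import *
to([.4414,-.284,.054])
im=vision.get_image("scene");cv2.imwrite("pics/s2.png",cv2.resize(im[100:300,330:570],None,fx=3,fy=3))
cv2.imwrite("pics/t2.png",vision.get_image("top"))
E
```

```text
clock: 7.65
position: [0.4405, -0.28, 0.1595]
ee_rot: [0.0, 0.899, 0.439, 0.0]
contact_force: [0.6, 0.1, -0.8]
width: 0.0609
gripper_force: 27.4
t 7.9 pos [ 0.4404 -0.2775  0.1593] w 0.0606 shift [ -4.6   4.9 105.3] yawx 52.2 z [-4.e-04  1.e-03 -1.e+00] F [-0.8  0.2 -0.3] q [-0.7   0.25  1.73  0.    1.16 -0.04]
```

View pics/s2.png

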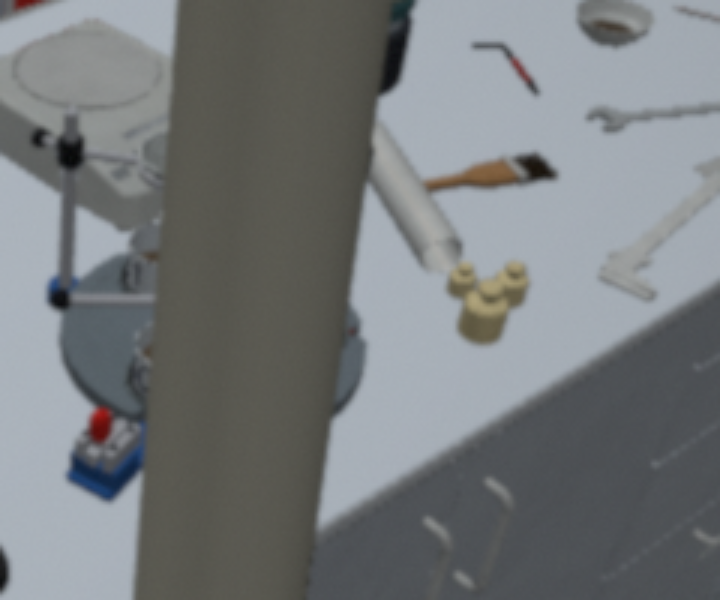

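The arm hides the bay in this view (knob at crop (100,425), post intact), so I check the pad centre again in the first top picture before lowering.

Run:
```python
from h import *
im=cv2.imread("pics/top0.png")
m=im.max(2)<60
for c,s in blobs(m,(435,245,480,290),100): print(c,s,ray("top",c,.046), ray("top",(s[0]+435+s[2]/2-.5,s[1]+245+s[3]/2-.5),.046))
```

```text
[456.7994228 265.8961039] [  7   7  30  29 693] [ 0.44121123 -0.28366735  0.046     ] [ 0.44099627 -0.28297797  0.046     ]
```

```bash
python3 -m handwheel '[[[-4.6,4.7,0],[0,0,0],0.2],[[0,0,0],[0,0,0],0.2],[[0,0,20],[0,0,0],0.2],[[0,0,30],[0,0,0],0.2],[[0,0,25],[0,0,0],0.2],[[0,0,15],[0,0,0],0.2],[[0,0,8],[0,0,0],0.2],[[0,0,3],[0,0,0],0.2],[[0,0,2],[0,0,0],0.2],[[0,0,0],[0,0,0],0.2],[[0,0,0],[0,0,0],0.2]]'
python3 -c "
from h import *
to([.4413,-.2838,.0545])"
```

```text
clock: 9.38
position: [0.4419, -0.2855, 0.0568]
ee_rot: [0.0, 0.898, 0.44, 0.0]
contact_force: [1.0, 0.8, -0.0]
width: 0.061
gripper_force: 27.4
t 9.38 pos [ 0.4419 -0.2855  0.0568] w 0.061 shift [ 1.  -1.5  2.3] yawx 52.2 z [ 8.e-04 -7.e-04 -1.e+00] F [ 1.   0.8 -0. ] q [-0.71  0.36  1.86 -0.    0.92 -0.05]
```

```bash
python3 -m handwheel '[[[0.9,-1.3,1],[0,0,0],0.2],[[0,0,1.3],[0,0,0],0.2],[[0,0,0],[0,0,0],0.2],[[0,0,0],[0,0,0],0],[[0,0,0],[0,0,0],-0.5],[[0,0,0],[0,0,0],-0.75],[[0,0,0],[0,0,0],-0.75],[[0,0,0],[0,0,0],-0.75]]'
python3 -c "
from h import *
to([.4413,-.2838,.0545])"
```

```text
clock: 10.38
position: [0.4411, -0.2837, 0.0539]
ee_rot: [-0.0, 0.898, 0.44, -0.0]
contact_force: [-0.1, -0.5, 0.1]
width: 0.0746
gripper_force: 0.0
t 10.38 pos [ 0.4411 -0.2837  0.0539] w 0.0746 shift [ 0.1  0.2 -0.6] yawx 52.2 z [-2.e-04  1.e-04 -1.e+00] F [-0.1 -0.5  0.1] q [-0.7   0.37  1.87 -0.    0.91 -0.04]
```

```bash
python3 -m handwheel '[[[0,0,-15],[0,0,0],-0.75],[[0,0,-30],[0,0,0],-0.75],[[0,0,-40],[0,0,0],-0.75],[[0,0,-45],[0,0,0],-0.75],[[-40,30,-20],[0,0,0],-0.75],[[-45,35,0],[0,0,0],-0.75],[[-45,35,0],[0,0,0],-0.75],[[-45,35,0],[0,0,0],-0.75],[[-25,20,0],[0,0,0],-0.75],[[0,0,0],[0,0,0],-0.75]]'
python3 - <<'E'
from h import *
im=vision.get_image("top");cv2.imwrite("pics/t3.png",im)
cv2.imwrite("pics/t3c.png",cv2.resize(im[160:310,340:500],None,fx=5,fy=4,interpolation=2))
b=[]
for bx in [(376,204,397,220),(475,213,493,231),(419,293,437,311)]:
    for c,s in blobs(im.max(2)<70,bx,15): b.append(ray("top",c,.074)[:2])
b=np.array(b);ax=np.array([.4874,-.2247]);print(b,np.degrees(np.arctan2(*(b-ax).T[::-1])))
to([.3805,-.2095,.15])
E
```

```text
clock: 11.62
position: [0.4404, -0.5394, 0.2041]
ee_rot: [0.001, 0.899, 0.439, -0.0]
contact_force: [-0.5, -0.2, -1.0]
width: 0.0747
gripper_force: 0.0
[[ 0.56313897 -0.12463256]
 [ 0.53592071 -0.34169015]
 [ 0.36262984 -0.20784643]] [ 52.87867796 -67.4741691  172.30722343]
t 11.68 pos [ 0.4405 -0.5375  0.2043] w 0.0744 shift [ 221.9 -248.9   54.4] yawx 52.1 z [ 1.e-04  3.e-04 -1.e+00] F [1.  0.3 0.4] q [-0.98  0.47  1.26  0.    1.41 -0.32]
```

View pics/t3c.png

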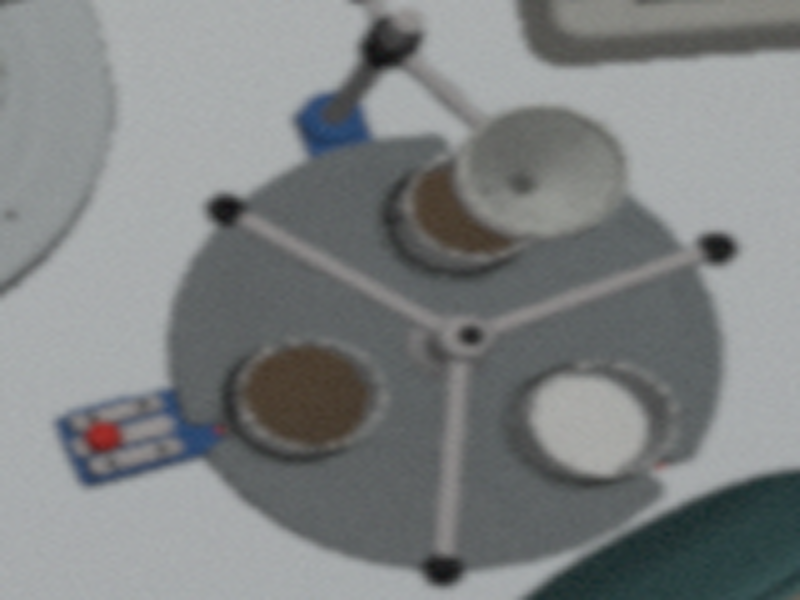

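The tin stands concentric in its ring at crop (595,420). The carousel is about 0.4° from its first position (free bay at -127.4°), and nothing else has moved. Next I straddle spoke_3, which is clear of the funnel and post over the whole +114° arc.

```bash
python3 -m handwheel '[[[20,-21.4,0],[0,0,0],0.2],[[40,-43,0],[0,0,0],0.2],[[45,-48,0],[0,0,0],0.2],[[45,-48,0],[0,0,0],0.2],[[45,-48,0],[0,0,0],0.2],[[30,-33,0],[0,0,0],0.2],[[0,0,0],[0,0,0.99],0.2],[[0,0,0],[0,0,0.99],0.2],[[0,0,0],[0,0,0.99],0.2],[[0,0,0],[0,0,0.99],0.2],[[0,0,0],[0,0,0.99],0.2],[[0,0,0],[0,0,0.99],0.2],[[0,0,0],[0,0,0.99],0.2],[[0,0,0],[0,0,0.99],0.2],[[0,0,0],[0,0,0.99],0.2],[[0,0,0],[0,0,0.99],0.2],[[0,0,20],[0,0,0],0.2],[[0,0,20],[0,0,0],0.2],[[0,0,0],[0,0,0],0.2],[[0,0,0],[0,0,0],0.2]]'
python3 -c "
from h import *
to([.3883,-.2116,.059])"
```

```text
clock: 14.18
position: [0.39, -0.2204, 0.165]
ee_rot: [0.0, 0.998, -0.063, 0.001]
contact_force: [0.0, -1.6, 0.1]
width: 0.0343
gripper_force: 0.0
t 14.18 pos [ 0.39   -0.2204  0.165 ] w 0.0343 shift [ -2.9  -8.6 106. ] yawx -7.2 z [ 1.3e-03 -8.0e-04 -1.0e+00] F [ 0.  -1.6  0.1] q [-0.67  0.14  1.87  0.    1.14  1.03]
```

```bash
python3 -m handwheel '[[[-2.9,-8.6,0],[0,0,0],0.2],[[0,0,0],[0,0,0],0.2],[[0,0,25],[0,0,0],0.2],[[0,0,30],[0,0,0],0.2],[[0,0,30],[0,0,0],0.2],[[0,0,15],[0,0,0],0.2],[[0,0,5],[0,0,0],0.2],[[0,0,0],[0,0,0],0.2],[[0,0,0],[0,0,0],0.2]]'
python3 -c "
from h import *
to([.3883,-.2116,.059])"
```

```text
clock: 15.3
position: [0.3886, -0.2124, 0.0598]
ee_rot: [0.001, 0.998, -0.063, 0.001]
contact_force: [-0.1, 0.1, -0.0]
width: 0.0342
gripper_force: 0.0
t 15.3 pos [ 0.3886 -0.2124  0.0598] w 0.0342 shift [-0.4 -0.7  0.8] yawx -7.2 z [ 0.0014 -0.0012 -1.    ] F [-0.1  0.1 -0. ] q [-0.66  0.25  2.03 -0.    0.85  1.04]
```

```bash
python3 -m handwheel '[[[0,0,0],[0,0,0],0.4],[[0,0,0],[0,0,0],0.62],[[0,0,0],[0,0,0],0.62],[[0.02,1.75,0],[0,0,-0.167],0.62],[[0.06,3.49,0],[0,0,-0.333],0.62],[[0.14,5.24,0],[0,0,-0.5],0.62],[[0.14,5.24,0],[0,0,-0.5],0.62],[[0.14,5.24,0],[0,0,-0.5],0.62],[[0.14,5.24,0],[0,0,-0.5],0.62],[[0.14,5.24,0],[0,0,-0.5],0.62],[[0.14,5.24,0],[0,0,-0.5],0.62],[[0.14,5.24,0],[0,0,-0.5],0.62],[[0.14,5.24,0],[0,0,-0.5],0.62],[[0.14,5.24,0],[0,0,-0.5],0.62],[[0.14,5.24,0],[0,0,-0.5],0.62],[[0.14,5.24,0],[0,0,-0.5],0.62],[[0.14,5.24,0],[0,0,-0.5],0.62],[[0.14,5.24,0],[0,0,-0.5],0.62]]'
cat >> h.py <<'E'
def pol(ax=(.4874,-.2247)):
    d=readout.get_state()["position"][:2]-ax;print("polar r",np.hypot(*d).round(4),"ang",np.degrees(np.arctan2(d[1],d[0])).round(2)%360);to([*ax,.06])
E
python3 -c "
from h import *
pol()"
```

```text
clock: 17.55
position: [0.4049, -0.2817, 0.0589]
ee_rot: [-0.0, 0.954, 0.3, -0.0]
contact_force: [0.0, 0.3, -0.5]
width: 0.0164
gripper_force: 0.2
polar r 0.1003 ang 214.64
t 17.55 pos [ 0.4049 -0.2817  0.0589] w 0.0164 shift [100.3   0.5  -1.2] yawx 34.9 z [-6.e-04  3.e-04 -1.e+00] F [ 0.   0.3 -0.5] q [-0.75  0.32  1.93 -0.    0.89  0.21]
```

```bash
python3 -m handwheel '[[[0.14,5.24,0],[0,0,-0.5],0.62],[[0.14,5.24,0],[0,0,-0.5],0.62],[[0.14,5.24,0],[0,0,-0.5],0.62],[[0.14,5.24,0],[0,0,-0.5],0.62],[[0.14,5.24,0],[0,0,-0.5],0.62],[[0.14,5.24,0],[0,0,-0.5],0.62],[[0.14,5.24,0],[0,0,-0.5],0.62],[[0.14,5.24,0],[0,0,-0.5],0.62],[[0.14,5.24,0],[0,0,-0.5],0.62],[[0.14,5.24,0],[0,0,-0.5],0.62],[[0.14,5.24,0],[0,0,-0.5],0.62],[[0.14,5.24,0],[0,0,-0.5],0.62],[[0.14,5.24,0],[0,0,-0.5],0.62],[[0.14,5.24,0],[0,0,-0.5],0.62],[[0.14,5.24,0],[0,0,-0.5],0.62],[[0.14,5.24,0],[0,0,-0.5],0.62],[[0.14,5.24,0],[0,0,-0.5],0.62],[[0.14,5.24,0],[0,0,-0.5],0.62],[[0.14,5.24,0],[0,0,-0.5],0.62],[[0.06,3.49,0],[0,0,-0.333],0.62]]'
python3 -m handwheel '[[[0.06,3.49,0],[0,0,-0.333],0.62],[[0.06,3.49,0],[0,0,-0.333],0.62],[[0.02,1.75,0],[0,0,-0.167],0.62],[[0.02,1.75,0],[0,0,-0.167],0.62],[[0.02,1.75,0],[0,0,-0.167],0.62],[[0.02,1.75,0],[0,0,-0.167],0.62],[[0,0,0],[0,0,0],0.62],[[0,0,0],[0,0,0],0.62]]' >/dev/null
python3 -c "
from h import *
pol()"
```

```text
clock: 20.05
position: [0.4941, -0.3245, 0.0588]
ee_rot: [-0.0, 0.683, 0.731, -0.0]
contact_force: [0.1, -0.8, -0.4]
width: 0.0166
gripper_force: 0.3
polar r 0.0998 ang 281.8
t 21.05 pos [ 0.5078 -0.3224  0.059 ] w 0.0166 shift [99.8 -0.  -1. ] yawx 101.8 z [ 1.e-04 -1.e-04 -1.e+00] F [ 1.3  0.1 -0. ] q [-0.68  0.45  1.69 -0.    1.   -0.89]
```

```bash
python3 -m handwheel '[[[0.02,1.75,0],[0,0,-0.167],0.62],[[0.02,1.75,0],[0,0,-0.167],0.62],[[0.02,1.75,0],[0,0,-0.167],0.62],[[0.02,1.75,0],[0,0,-0.167],0.64],[[0.02,1.75,0],[0,0,-0.167],0.66],[[0,0,0],[0,0,0],0.68],[[0,0,0],[0,0,0],0.71],[[0,0,0],[0,0,0],0.74],[[0,0,0],[0,0,0],0.74],[[0,0,0],[0,0,0],0.74],[[0,0,0],[0,0,0],0.74]]' 20 >/dev/null
python3 - <<'E'
from h import *
pol()
cv2.imwrite("pics/t4.png",vision.get_image("top"))
im=vision.get_image("scene");cv2.imwrite("pics/s4.png",im)
E
```

```text
polar r 0.0999 ang 286.8
t 22.43 pos [ 0.5163 -0.3203  0.059 ] w 0.0111 shift [99.9 -0.  -1. ] yawx 106.8 z [ 1.e-04 -1.e-04 -1.e+00] F [ 0.9 -0.9 -0.2] q [-0.67  0.46  1.68 -0.    1.   -0.96]
```

View pics/t4.png

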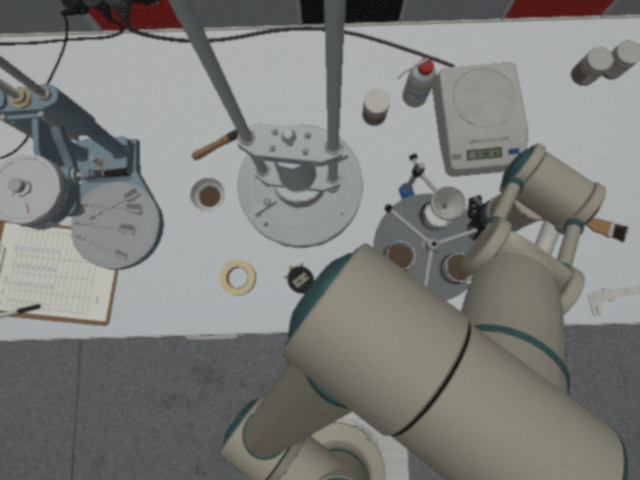

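The top view shows the loaded bay under the funnel at (440,210), with soil tins at about (400,257) and (457,267). The tape and stopwatch have not moved. Now I release the spoke, lift and swing round the robot side to the bolt.

```bash
python3 -m handwheel '[[[0,0,0],[0,0,0],0.7],[[0,0,0],[0,0,0],0.6],[[0,0,0],[0,0,0],0.4],[[0,0,0],[0,0,0],0.4],[[0,0,-10],[0,0,0],0.4],[[0,0,-30],[0,0,0],0.4],[[0,0,-35],[0,0,0],0.4],[[0,-20,-35],[0,0,0],0.4],[[0,-40,0],[0,0,0],1],[[20,-40,0],[0,0,0],1],[[40,0,0],[0,0,0],1],[[45,0,0],[0,0,0],1],[[45,0,0],[0,0,0],1],[[45,0,0],[0,0,0],1],[[45,0,0],[0,0,0],1],[[40,30,0],[0,0,0],1],[[15,40,0],[0,0,0],1],[[0,30,0],[0,0,0],1],[[0,0,0],[0,0,0],1],[[0,0,0],[0,0,0],1]]' >/dev/null
python3 - <<'E'
from h import *
to([.4307,-.0381,.055])
im=vision.get_image("top");cv2.imwrite("pics/t5.png",im)
for c,s in blobs(im.max(2)<70,(376,195,400,225),10): print(c,s,ray("top",c,.074))
for c,s in blobs(im.max(2)<70,(474,210,493,235),10): print(c,s,ray("top",c,.074))
E
```

```text
t 25.02 pos [ 0.4302 -0.0379  0.1691] w 0.0001 shift [ -0.4   0.5 114.1] yawx 106.8 z [-1.e-03 -2.e-04 -1.e+00] F [ 0.3  0.2 -1.3] q [-0.25  0.11  1.89 -0.    1.15 -0.54]
[388.21875 208.0625 ] [10 10  6  7 32] [ 0.57257351 -0.1324402   0.074     ]
[485.44827586 226.5862069 ] [ 9 14  6  6 29] [ 0.52421503 -0.34568572  0.074     ]
```

View pics/t5.png

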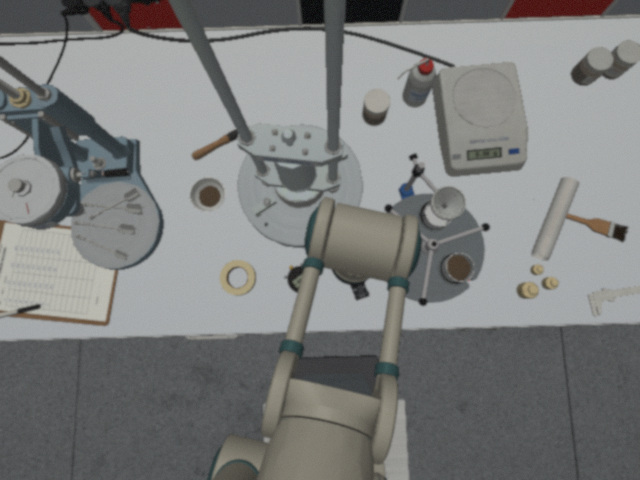

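Both visible balls now sit at 47.3° and -73.1°, against 46.9° and -73.1° wanted, so the notch is well within 6 mm. The arm is over the bolt and clear of the rig and stopwatch at (296,279).

```bash
python3 -m handwheel '[[[0,0,20],[0,0,0],1],[[0,0,30],[0,0,0],1],[[0,0,30],[0,0,0],1],[[0,0,20],[0,0,0],1],[[0,0,10],[0,0,0],1],[[0,0,4],[0,0,0],1],[[0,0,0],[0,0,0],1],[[0,0,0],[0,0,0],1]]'
python3 -m handwheel '[[[-4,0,0],[0,0,0],1],[[-4,0,0],[0,0,0],1],[[-3,0,0],[0,0,0],1],[[-3,0,0],[0,0,0],1],[[-3,0,0],[0,0,0],1],[[-2,0,0],[0,0,0],1],[[0,0,0],[0,0,0],1]]'
python3 -c "
from h import *
pol()"
```

```text
clock: 26.08
position: [0.4316, -0.038, 0.0557]
ee_rot: [0.001, 0.596, 0.803, 0.0]
contact_force: [-0.1, -0.2, 0.1]
width: -0.0
gripper_force: 0.0
clock: 26.95
position: [0.4366, -0.0563, 0.055]
ee_rot: [0.0, 0.596, 0.803, -0.0]
contact_force: [0.4, 1.4, 0.4]
width: -0.0002
gripper_force: 0.0
polar r 0.1759 ang 106.79
t 26.95 pos [ 0.4366 -0.0563  0.055 ] w -0.0002 shift [-175.9    0.    -5. ] yawx 106.8 z [-1.e-04 -3.e-04 -1.e+00] F [0.4 1.4 0.4] q [-0.29  0.26  2.04 -0.    0.84 -0.58]
```

```bash
python3 -m handwheel '[[[-1.5,0,0],[0,0,0],1],[[-1.5,0,0],[0,0,0],1],[[-1,0,0],[0,0,0],1],[[-1,0,0],[0,0,0],1],[[0,0,0],[0,0,0],1],[[0,0,0],[0,0,0],1]]'
python3 -m handwheel '[[[-1,0,0],[0,0,0],1],[[0,0,0],[0,0,0],1]]'
```

```text
clock: 27.7
position: [0.438, -0.0609, 0.055]
ee_rot: [0.0, 0.596, 0.803, -0.0]
contact_force: [-1.0, -0.2, -0.7]
width: -0.0002
gripper_force: 0.2
clock: 27.95
position: [0.4382, -0.0618, 0.055]
ee_rot: [-0.0, 0.596, 0.803, -0.0]
contact_force: [-0.1, 1.0, -0.5]
width: 0.0001
gripper_force: 0.3
```

```bash
python3 -c "
from h import *
pol()"
```

```text
polar r 0.1701 ang 106.79
t 27.95 pos [ 0.4382 -0.0618  0.055 ] w 0.0001 shift [-170.1    0.    -5. ] yawx 106.8 z [-1.e-04 -1.e-04 -1.e+00] F [-0.1  1.  -0.5] q [-0.3   0.26  2.04 -0.    0.84 -0.59]
```

```bash
for i in 1; do python3 -m handwheel '[[[-1,0,0],[0,0,0],1],[[-1,0,0],[0,0,0],1],[[0,0,0],[0,0,0],1]]'; python3 -m handwheel '[[[-1,0,0],[0,0,0],1],[[0,0,0],[0,0,0],1]]'; done
```

```text
clock: 28.32
position: [0.4387, -0.0635, 0.0549]
ee_rot: [-0.0, 0.596, 0.803, 0.0]
contact_force: [-0.5, 2.5, 1.1]
width: -0.0001
gripper_force: 1.0
clock: 28.58
position: [0.4387, -0.0636, 0.055]
ee_rot: [-0.001, 0.597, 0.802, 0.001]
contact_force: [-1.4, 4.3, 2.3]
width: 0.0002
gripper_force: 2.7
```

```bash
python3 -m handwheel '[[[-2,0,0],[0,0,0],1],[[0,0,0],[0,0,0],1]]'; python3 -m handwheel '[[[5,0,0],[0,0,0],1],[[10,0,0],[0,0,0],1],[[15,0,0],[0,0,0],1],[[0,0,-40],[0,0,0],1],[[0,0,-50],[0,0,0],1],[[0,0,-50],[0,0,0],1],[[20,-30,0],[0,0,0],1],[[30,-30,0],[0,0,0],1],[[40,-20,0],[0,0,0],1],[[50,0,0],[0,0,0],1],[[50,0,0],[0,0,0],1],[[40,0,0],[0,0,0],1],[[0,0,0],[0,0,0],1],[[0,0,0],[0,0,0],1]]'
python3 - <<'E'
from h import *
im=vision.get_image("top");cv2.imwrite("pics/t6.png",im)
cv2.imwrite("pics/t6c.png",cv2.resize(im[160:310,340:500],None,fx=5,fy=4,interpolation=2))
ax=np.array([.4874,-.2247])
hsv=cv2.cvtColor(im,cv2.COLOR_BGR2HSV);m=((hsv[...,0]<8)|(hsv[...,0]>172))&(hsv[...,1]>120)&(hsv[...,2]>70)
for c,s in blobs(m,(345,250,385,285)): p=ray("top",c,.07);print("knob",s[4],p,np.hypot(*(p[:2]-ax)))
for b in [(376,195,400,225),(474,210,493,238),(412,288,435,312)]:
    for c,s in blobs(im.max(2)<70,b,15): p=ray("top",c,.074)[:2]-ax;print("ball",np.degrees(np.arctan2(p[1],p[0])),np.hypot(*p))
E
```

```text
clock: 28.82
position: [0.4387, -0.0639, 0.055]
ee_rot: [-0.002, 0.597, 0.802, 0.002]
contact_force: [-1.2, 10.5, 3.9]
width: 0.0
gripper_force: 5.5
clock: 30.58
position: [0.2878, 0.1591, 0.1949]
ee_rot: [0.0, 0.596, 0.803, -0.0]
contact_force: [-0.0, -0.8, 0.4]
width: -0.0003
gripper_force: 0.0
knob 33 [ 0.44319549 -0.08024819  0.07      ] 0.15106410120391137
ball 47.28705091117302 0.12556431443013605
ball -73.07539781017508 0.12646300238921507
ball 166.8291323331384 0.1257792055589794
```

View pics/t6c.png

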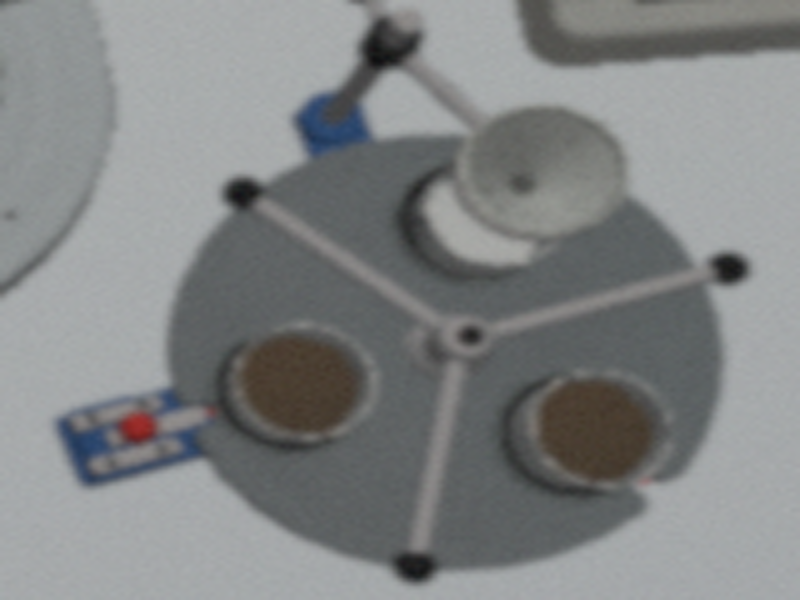

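The empty tin is under the funnel at crop (480,215), and both soil tins stand upright in their rings. The bolt nose is in the notch at (210,412), with the knob at r = 151 mm (home is 150). The spokes are on target and the arm is clear.

```bash
python3 -c "
from rig import manip
print(manip.sign_off())"
```

```text
the job is handed in; nothing more can be done
None
```

I set the empty tin upright in the free bay, turned that bay under the funnel and pushed the index bolt home; the job was handed in at about 31 s, and sign-off returned no verdict.

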